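Load the tray sealer for the next cycle

TASK

Load the tray sealer for its next cycle: first set the carrier plate down on the sealer's two locating pins, both holes over the pins and the plate fully home (either way round), then hang each of the three tubs that match its pockets (the round, the square and the short rectangular one) in its own pocket, upright and with the rim resting on the pocket's gasket all round. The small round pot and the long rectangular tub belong to other carriers: leave them where they are.

Things in the scene. Friction and masses are not known exactly. Their poses are not given: they have to be found in the camera images.
- sealer: White bench tray sealer, fixed. Origin on the table midway between its two pins, z up. Flat seat 80 mm up round an open well. Steel pins on the seat at x +88 and -88 mm, y 0: 10 mm thick, 20 mm tall, bullet-nosed. Box: x -140 to 140, y -205 to 108 mm. Open lid at the back: hinged at y -160, 98 mm up, 250 mm wide, leaning 35 degrees back, its top edge 320 mm up at y -310 mm.
- carrier: Loose aluminium plate, 0.5 kg, 200 (x) by 184 (y) by 6 mm; origin mid-underside, z up. 13 mm holes at x +88 and -88, y 0 fit the sealer's pins either way round; when home its origin is 80 mm above the sealer's. Handle: 12 mm square bar along x over the middle, its centre 46 mm up, on posts at x +45 and -45. Three through pockets, each with a rubber collar 3 mm thick, top 14 mm above the underside.
- round_tub: White tub of falafel, 38 mm high, tapered; origin mid-underside, z up. Hold it by its rim, a skirt 8 mm tall, 30 to 38 mm up. Rim round, 60 mm; body 46 mm under the rim, 34 at the foot. Home: the carrier's round pocket, opening 48 mm, centre x +50, y -58 mm; there its rim rests on the collar and its origin is 16 mm below the carrier's.
- square_tub: White tub of falafel, 38 mm high, tapered; origin mid-underside, z up. Hold it by its rim, a skirt 8 mm tall, 30 to 38 mm up. Rim 58 by 58 mm, sides along x and y; body 44 under the rim, 32 at the foot. Home: the carrier's square pocket, opening 46 by 46, centre x -50, y -58 mm, any side first; there its rim rests on the collar and its origin is 16 mm below the carrier's.
- rect_tub: White tub of falafel, 38 mm high, tapered; origin mid-underside, z up. Hold it by its rim, a skirt 8 mm tall, 30 to 38 mm up. Rim 92 (x) by 56 (y) mm; body 78 by 42 under it, 66 by 30 at the foot. Home: the carrier's rectangular pocket, opening 80 (x) by 44 (y), centre x 0, y +58 mm, either way round; there its rim rests on the collar and its origin is 16 mm below the carrier's.
- small_pot: Look-alike, to be left: a white round pot shaped like the round tub but only 42 mm across the rim, 38 mm high, with one ball in it. Origin mid-underside, z up.
- long_tub: Look-alike, to be left: a white rectangular tub shaped like the short one but 128 (x) by 56 (y) mm over the rim, 38 mm high. Origin mid-underside, z up.
Not all that is in view belongs to the job. What is shaped like the rect_tub but orange is not meant.

How it is judged:
By the outcome, as a careful person would: the job done as asked, in the order asked, and still so for the second after the job is handed in, with the robot touching nothing.
It also fails if it takes over 106 s, if anything falls off the work surface, if the arm or the gripper's body presses on something with over 40 N, if the wrist force passes 120 N, or if a joint passes its speed limit or range.

ROBOT

A 7-joint arm with a two-finger parallel gripper is mounted at the origin on the work surface. World frame = base frame: x ahead of the robot, y to its left, z up, the work surface at z = 0. Lengths are in m, angles in rad, forces in N, time in s.
With the tool pointing down it reaches from about 0.425 to 0.925 m from the base axis. Payload 6.8 kg.
Tool frame: the origin (TCP) lies midway between the tips of the shut fingers; the grasp point (between the pads) lies env.tcp_to_grasp behind it (env.tcp_to_grasp is the distance from the TCP to the grasp point, in m); z points along the fingers, y is the line along which they close (so a half turn about z gives the same grasp; the last joint's range is limited). The gripper opens to 85 mm and grips with 20 to 120 N. Pads are 22 mm wide; open, the fingers measure 114 mm over their backs; the gripper's body (76 mm by 85 mm) begins 54 mm behind the grasp point. The pads swing forward as they close: fully open they stand 13 mm farther back than shut.
Start: joints at [-1.43, 0.477, 0.022, 1.555, -0.011, 1.109, -0.083], TCP at [0.166, 0.654, 0.231] pointing down, gripper open.
Joint ranges: [-2.96, 2.96], [-0.34, 2.1], [-1.41, 1.46], [0.24, 2.44], [-1.37, 4.51], [0.17, 1.92], [-2.96, 2.96]. Speed limits (rad/s): [2.39, 2.39, 3.14, 3.14, 3.14, 3.14, 3.14].

INTERFACE

Orientations are given as a unit quaternion [w, x, y, z].
In Python, from bench import env gives the robot as it stands.
- The arm moves only by the tool carry_out, never from a script. Its argument "increments" is a list of rows, each an object of numbers: "claw": the closure, from 0 (fully open) to 1 (shut); "dx", "dy", "dz": the shift along the world's x, y, z in m; "roll": the turn about the world's z in rad. A call has 1 to 5 rows; each row is the pose to reach, as a shift and turn from the pose commanded when the call began; what a row does not reach only later rows make up. A row lasts 1/8 s, in which the tool goes at most 62.5 mm and 10.7 degrees, less where a joint would pass 70% of its speed; a pose out of reach is approached as far as the arm can. A call with a gripper value outside its range is refused whole. The fingers move at their own pace and stop on an object; the grip force is fixed at half the most. Time passes only in rows, so rows that repeat a pose let the fingers close. It gives the time, the measured TCP pose, the force, the opening and the grip force at its end, in the units of the state.
- env.state(): the state, without advancing time (a new reading comes with each control period).
- env.snapshot(name): name is "scene" or "top"; returns a dict with "frame" (384x512x3 uint8, blue, green, red), "camera_matrix" (3x3 intrinsics, pixels), "rvec" (rotation vector, rad) and "tvec" (3), from world to camera coordinates, as OpenCV has them. Camera axes: x right, y down, z forward; pixel columns grow to the right and rows downward; lengths in m; the calibration is good to about 2 mm. A picture is of the moment at which its call begins. There is no depth.
- env.sign_off(): hands the job in; it is judged then, once.
The state is a dict: "t": time; "joints": joint angles; "joint_vel": joint speeds; "joint_torque": joint torques, N m; "tool_pos": TCP position; "tcp_rot": TCP orientation; "contact_force": force on the tool from outside, world axes, zero at the start; "moment": the same for the moment, N m; "opening": finger opening in m; "finger_force": force on a finger pad.
Only numpy, scipy, OpenCV 4.12 (cv2) and the standard library are available. Lean on these libraries where they do the work, as an engineer would, in place of code of your own. Each camera call takes 0.05 s, during which the arm holds its last target. There are 200 camera calls.

## Working session

There is one attempt and no reset: what is moved stays moved. The work goes in short steps, Python scripts to look and compute and a tool call to move; the robot and the scene stay as the last step left them, time stands still between calls to the robot, and variables do not carry over. Pictures are saved under pics/ and viewed, at most 14 in all, crops included, and the job is handed in when it is done.

Besides the shell and the picture viewer there is one more tool, called after "Emit:" as name(argument=value, ...) on one line, values as JSON. carry_out: Moves the arm, as the interface text tells. Its arguments: {"type":"object","properties":{"increments":{"type":"array"}},"required":["increments"]}

```bash
mkdir -p pics; ls; cat > h.py <<'E'
import numpy as np, cv2
from bench import env
def snap(n):
    s=env.snapshot(n); return s["frame"],s
def ray(s,px):
    R=cv2.Rodrigues(np.array(s["rvec"],float))[0]; t=np.array(s["tvec"],float).ravel()
    p=np.atleast_2d(np.array(px,float))
    d=np.c_[p,np.ones(len(p))]@np.linalg.inv(np.array(s["camera_matrix"])).T@R
    return -R.T@t,d
def onz(s,px,z):
    c,d=ray(s,px); return c+d*((z-c[2])/d[:,2])[:,None]
def tri(s1,p1,s2,p2):
    c1,d1=ray(s1,p1);c2,d2=ray(s2,p2);d1,d2=d1[0],d2[0]
    a=np.linalg.lstsq(np.c_[d1,-d2],c2-c1,rcond=None)[0]
    q1,q2=c1+a[0]*d1,c2+a[1]*d2
    return (q1+q2)/2,np.linalg.norm(q1-q2)
def proj(s,P):
    return cv2.projectPoints(np.atleast_2d(np.array(P,float)),np.array(s["rvec"],float),np.array(s["tvec"],float),np.array(s["camera_matrix"],float),None)[0].reshape(-1,2)
E
python3 - <<'E'
from h import *
for n in("scene","top"):
    f,s=snap(n); cv2.imwrite(f"pics/{n}0.png",cv2.resize(f,(800,600),interpolation=cv2.INTER_CUBIC))
    print(n,ray(s,[256,192])[0].round(3),onz(s,[[0,0],[511,0],[0,383],[511,383]],0).round(2).tolist(),s["camera_matrix"])
print(env.tcp_to_grasp,env.state())
E
```

```text
pics
scene [1.204 0.352 0.988] [[0.18, -1.24, 0.0], [-0.73, 0.44, 0.0], [1.19, -0.22, 0.0], [0.72, 0.69, 0.0]] [[478.75111904   0.         256.56720414]
 [  0.         478.75111904 196.21979659]
 [  0.           0.           1.        ]]
top [0.458 0.063 0.915] [[1.08, 0.71, 0.0], [1.09, -0.62, 0.0], [0.14, 0.64, -0.0], [0.13, -0.54, 0.0]] [[377.359237     0.         261.26510466]
 [  0.         377.359237   194.01378761]
 [  0.           0.           1.        ]]
0.0187 {'t': 0.1, 'joints': array([-1.43008899,  0.47773791,  0.02233809,  1.55633095, -0.01147625,
        1.10926437, -0.08310733]), 'joint_vel': array([-0.00011927, -0.0006556 ,  0.00026936, -0.00342613,  0.00044344,
       -0.0020628 ,  0.00078007]), 'joint_torque': array([ 3.50671173e-03, -5.97754920e+01,  1.61330681e+00, -2.81955993e+01,
        1.28229044e-02,  5.04378535e-03,  2.94749356e-06]), 'tool_pos': array([0.1661042 , 0.65371435, 0.23041825]), 'tcp_rot': array([-3.20030398e-05,  1.24069316e-01,  9.92273226e-01, -8.05548652e-04]), 'contact_force': array([-0.71158665, -0.0317262 ,  0.84365279]), 'moment': array([0.01396546, 0.02040638, 0.05185487]), 'finger_force': 0.0, 'opening': 0.08496901032529786}
```

View pics/scene0.png

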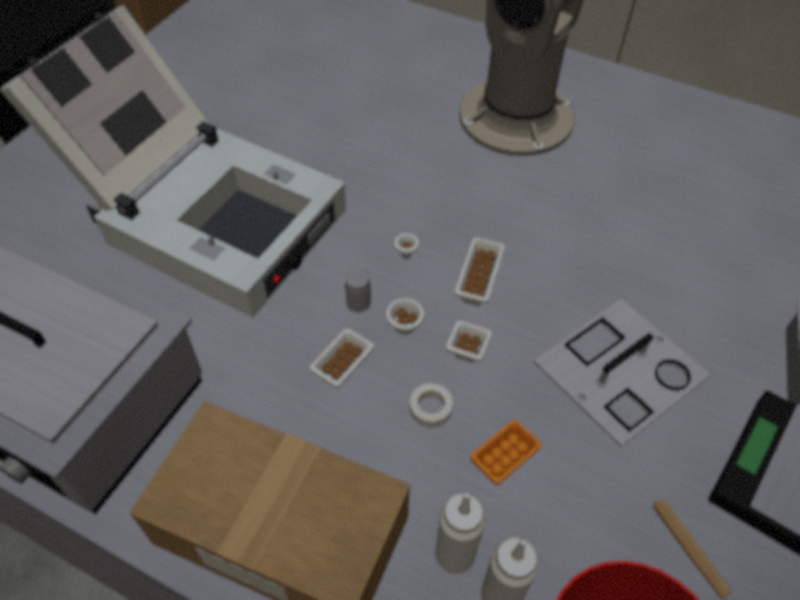

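View pics/top0.png

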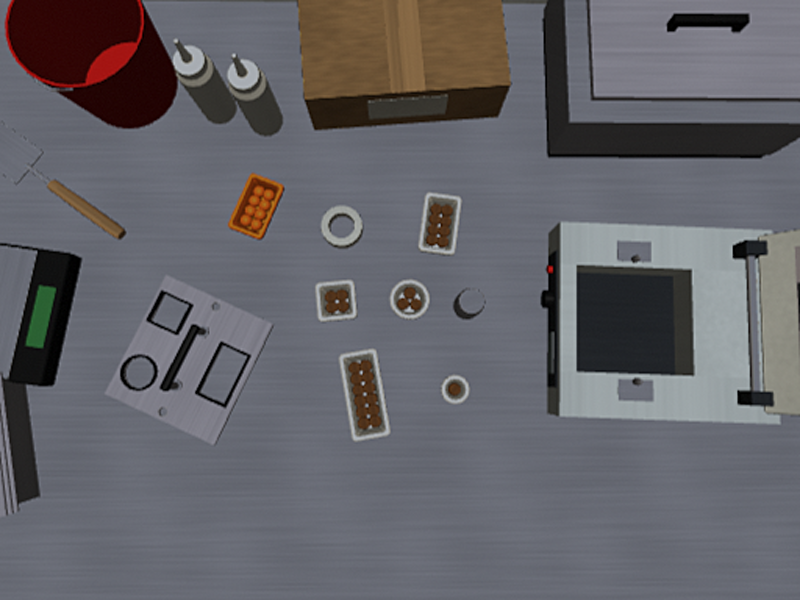

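The scene view shows the sealer at (220,215), the carrier at (620,370), and the tubs between them. The top view (800×600) shows the same things:

- **Carrier:** (190,360), with holes at about (215,307) and (162,411).
- **Sealer pins:** about (636,258) and (636,382).

Candidates for each target, in top-view pixels:

| Target | Candidates | Choice |
|---|---|---|
| rect_tub | short white (440,223); long (364,395); orange (257,205) | short white |
| round_tub | (409,299); small pot (455,389); ring (342,226); grey can (470,302) | (409,299) |
| square_tub | (336,300) | (336,300) |
| carrier | (190,360); bench scale on the left | (190,360) |

```bash
python3 - <<'E'
from h import *
S={}
for n in("scene","top"):
    f,s=snap(n); S[n]=(f,s); np.save(f"{n}.npy",f)
t=S["top"][0]; c=S["scene"][0]
def crop(f,x0,y0,w=100,h=75): return cv2.resize(f[y0:y0+h,x0:x0+w],(400,300),interpolation=cv2.INTER_CUBIC)
g=np.vstack([np.hstack([crop(t,65,170,114,120) if 0 else crop(t,62,172,128,114),crop(t,350,140,140,130)]),np.hstack([crop(c,335,185,128,104),crop(c,60,75,170,130)])])
cv2.imwrite("pics/crops1.png",g)
for n,(f,s) in S.items():
    hsv=cv2.cvtColor(f,cv2.COLOR_BGR2HSV)
    m=((hsv[...,2]>165)&(hsv[...,1]<50)).astype(np.uint8) if n=="top" else ((hsv[...,2]>150)&(hsv[...,1]<50)).astype(np.uint8)
    for name,mm in(("white",m),("dark",(hsv[...,2]<60).astype(np.uint8))):
        cs,_=cv2.findContours(mm,cv2.RETR_EXTERNAL,cv2.CHAIN_APPROX_NONE)
        for k in cs:
            a=cv2.contourArea(k)
            if 40<a<4000:
                (x,y),(w,h),an=cv2.minAreaRect(k); p=onz(s,[[x,y]],.038)[0]
                print(n,name,int(a),np.round([x,y,w,h,an],1),p.round(3))
E
```

```text
scene white 201 [330.3 356.3  22.3  19.6  24. ] [0.849 0.345 0.038]
scene white 198 [296.2 327.5  21.5  18.9  16.7] [0.827 0.26  0.038]
scene dark 264 [247.6 351.9   5.5  70.3  24. ] [0.918 0.195 0.038]
scene dark 1757 [ 54.2 355.2 136.3  17.3  30.8] [ 1.102 -0.14   0.038]
scene dark 130 [401.2 226.7   5.6  37.8  53.6] [0.484 0.377 0.038]
scene dark 3893 [ 75.3 278.2  67.3 143.   57.7] [ 0.951 -0.215  0.038]
scene dark 2572 [482.5 278.5  57.  151.    0. ] [0.532 0.578 0.038]
scene dark 170 [ 13.5 210.1  33.5   7.7  31.3] [ 0.878 -0.467  0.038]
scene dark 598 [192.3 159.7  11.7  72.   41.8] [ 0.538 -0.173  0.038]
scene dark 117 [ 80.8 131.3  15.6  10.6  45. ] [ 0.594 -0.499  0.038]
scene dark 1243 [157.8 141.9  49.5  33.3  25.2] [ 0.528 -0.29   0.038]
scene dark 77 [133.4  84.8  14.3   8.9  63.4] [ 0.368 -0.488  0.038]
scene dark 753 [85.1 78.3 24.7 33.  51.3] [ 0.413 -0.634  0.038]
scene dark 325 [ 2.1 75.1 28.5 20.  48.8] [ 0.521 -0.864  0.038]
scene dark 3381 [340.3  38.1  60.6  78.5   2.2] [-0.147 -0.027  0.038]
scene dark 282 [103.    9.5  19.   30.   90. ] [ 0.094 -0.819  0.038]
[... 796 characters left out ...]
8 197.7  17.3  11.2  40.2] [ 0.559 -0.04   0.038]
top dark 449 [108.1 199.8  22.4  21.9  26.6] [0.555 0.399 0.038]
top dark 3446 [ 26.4 239.3 167.1  50.9  89.3] [0.465 0.579 0.038]
top dark 181 [479.5 159.5  11.   21.   90. ] [ 0.651 -0.481  0.038]
top dark 725 [351.5 204.  122.   11.   90. ] [ 0.544 -0.168  0.038]
top dark 2285 [260.6  68.5  19.5 130.3  85.9] [0.877 0.044 0.038]
top dark 1018 [149.1  63.9  67.2  33.3  16.4] [0.888 0.315 0.038]
top dark 381 [453.  14.  10.  52.  90.] [ 1.025 -0.442  0.038]
top dark 2315 [84.8 50.9 58.3 77.1 44.5] [0.92  0.472 0.038]
top dark 64 [431.5  56.7 150.3  55.8  25. ] [ 0.911 -0.38   0.038]
top dark 3268 [47.  26.5 53.  84.  90. ] [0.983 0.567 0.038]
```

View pics/crops1.png

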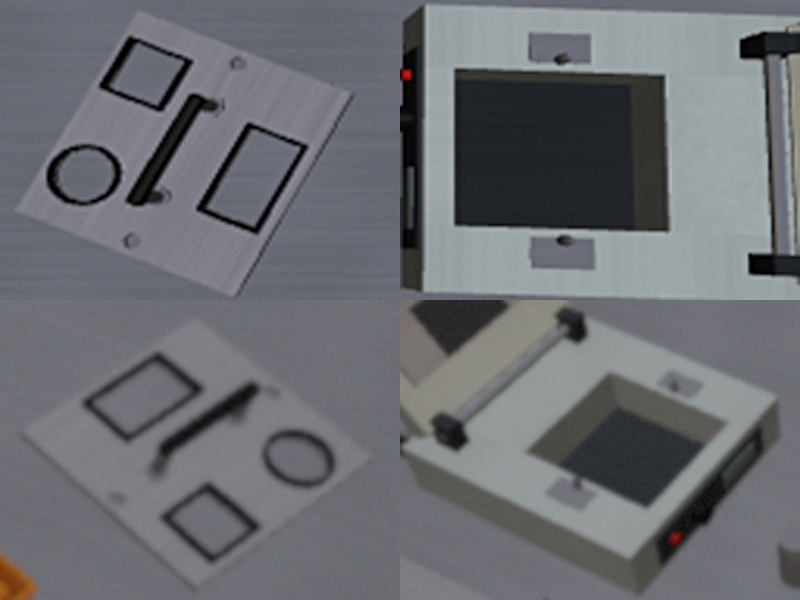

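The crops confirm the carrier: handle, round, square and rectangular pockets, holes at raw top (137.8,195.9) and (103.9,263.2). They also show the sealer's two pins, at raw top about (407,165) and (408,244). Next I triangulate these.

```bash
python3 - <<'E'
from h import *
_,st=snap("top");_,ss=snap("scene");T=np.load("top.npy");C=np.load("scene.npy")
P=lambda n,a,b:print(n,*[np.round(v,4) for v in tri(st,a,ss,b)])
P("hole-",(137.8,195.9),(372.4,253.6)); P("hole+",(103.9,263.2),(422,216.9))
P("bar-",(124.4,209.2),(387.8,236)); P("bar+",(105.8,248),(416.6,214.8))
P("pinfar",(406.7,164.8),(60+277/2.353,75+85/2.308)); P("pinnear",(407.8,244),(60+177/2.353,75+183/2.308))
P("round",(261.5,191),(404/1.5625,312/1.5625));P("sq",(214.5,191.8),(469/1.5625,337/1.5625));P("rect",(281.2,142.5),(343/1.5625,353/1.5625))
for z in(.04,.006,0):print(z,onz(st,[(137.8,195.9),(103.9,263.2)],z).round(4).tolist())
print(onz(st,[(406.7,164.8),(407.8,244)],.09).round(4).tolist())
g=lambda f,x,y:cv2.resize(f[y-12:y+12,x-16:x+16],(400,300),interpolation=cv2.INTER_NEAREST)
cv2.imwrite("pics/pins.png",np.vstack([np.hstack([g(T,407,165),g(T,408,244)]),np.hstack([g(C,135,154),g(C,178,112)])]))
E
```

```text
hole- [0.5675 0.3399 0.0092] 0.001
hole+ [0.4085 0.414  0.0078] 0.0019
bar- [0.5322 0.3566 0.0495] 0.0005
bar+ [0.4438 0.3967 0.0499] 0.0051
pinfar [ 0.5847 -0.1854  0.2565] 0.0515
pinnear [ 0.4634 -0.4115 -0.154 ] 0.0735
round [0.5749 0.0425 0.0422] 0.0012
sq [0.5725 0.1524 0.045 ] 0.0006
rect [ 0.6893 -0.0031  0.0465] 0.0017
0.04 [[0.5639, 0.33, 0.04], [0.4106, 0.4006, 0.04]]
0.006 [[0.5681, 0.3404, 0.006], [0.4087, 0.4138, 0.006]]
0 [[0.5688, 0.3422, 0.0], [0.4084, 0.4161, 0.0]]
[[0.6271, -0.282, 0.09], [0.451, -0.2751, 0.09]]
```

View pics/pins.png

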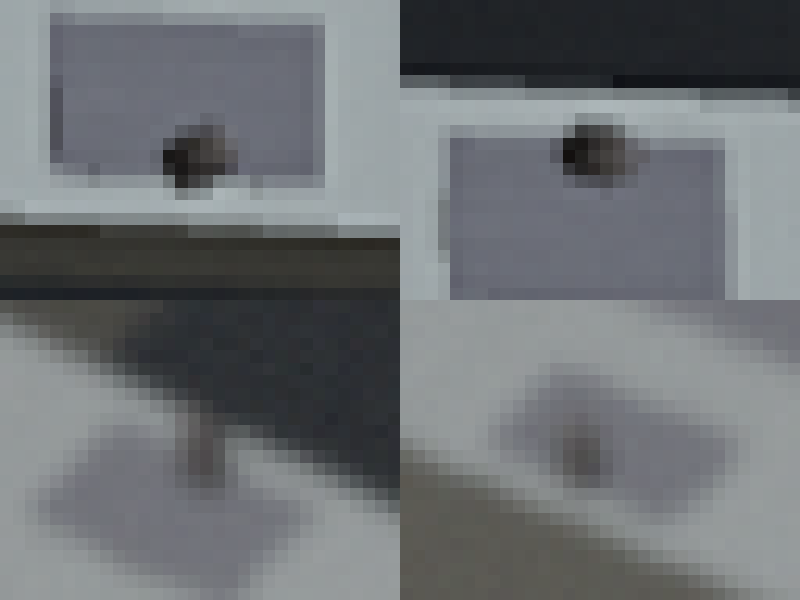

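The enlargement shows pin A at top (406.3,165.1) and scene (134.7,153.1), and pin B at top (407.3,243.7) and scene (175.9,111.9). I had swapped the pair in the scene view.

```bash
python3 - <<'E'
from h import *
_,st=snap("top");_,ss=snap("scene")
A,a=tri(st,(406.3,165.1),ss,(134.7,153.1));B,b=tri(st,(407.3,243.7),ss,(175.9,111.9));print(A.round(4),a,B.round(4),b)
q=onz(st,[(406.3,165.1),(407.3,243.7)],.09);print(q.round(4),np.linalg.norm(q[0]-q[1]),np.degrees(np.arctan2(*(q[0]-q[1])[[1,0]])))
h=onz(st,[(137.8,195.9),(103.9,263.2)],.006);v=h[1]-h[0];print(h.mean(0),np.degrees(np.arctan2(v[1],v[0])),np.linalg.norm(v))
b=onz(st,[(124.4,209.2),(105.8,248)],.052);print("bar",b.mean(0))
s=env.state();print(s["tool_pos"],s["t"])
E
```

```text
[ 0.626  -0.2804  0.0932] 0.0013324301844133515 [ 0.4517 -0.2735  0.0918] 0.0003693810023417487
[[ 0.6264 -0.2811  0.09  ]
 [ 0.4516 -0.274   0.09  ]] 0.17494041904976576 -2.302980424497696
[0.48840103 0.3770714  0.006     ] 155.26397188336736 0.1754273373263207
bar [0.48842209 0.37442751 0.052     ]
[0.16619232 0.6541761  0.2311922 ] 0.4
```

Emit:
carry_out(increments=[{"dx":0.046,"dy":-0.04,"roll":-0.04,"claw":0},{"dx":0.092,"dy":-0.08,"roll":-0.08,"claw":0},{"dx":0.138,"dy":-0.12,"roll":-0.12,"claw":0},{"dx":0.184,"dy":-0.16,"roll":-0.16,"claw":0},{"dx":0.23,"dy":-0.2,"roll":-0.182,"claw":0}])

```text
invalid input
```

Emit:
carry_out(increments=[{"dx":0.046,"dy":-0.04,"dz":-0.02,"claw":0.3},{"dx":0.092,"dy":-0.078,"dz":-0.07,"claw":0.3},{"dx":0.092,"dy":-0.078,"dz":-0.12,"claw":0.3},{"dx":0.092,"dy":-0.078,"dz":-0.12,"claw":0.3}])

```text
invalid input
```

Emit:
carry_out(increments=[{"claw":0,"dx":0.046,"dy":-0.04,"dz":0,"roll":-0.04},{"claw":0,"dx":0.092,"dy":-0.08,"dz":0,"roll":-0.08},{"claw":0,"dx":0.138,"dy":-0.12,"dz":0,"roll":-0.12},{"claw":0,"dx":0.184,"dy":-0.16,"dz":0,"roll":-0.16},{"claw":0,"dx":0.23,"dy":-0.2,"dz":0,"roll":-0.182}])

```text
t: 1.02
tool_pos: [0.3976, 0.4529, 0.2316]
tcp_rot: [0.0, 0.214, 0.977, 0.0]
contact_force: [0.4, 0.3, 0.4]
opening: 0.085
finger_force: 0.0
```

Emit:
carry_out(increments=[{"claw":0.3,"dx":0.046,"dy":-0.038,"dz":-0.02,"roll":0},{"claw":0.3,"dx":0.09,"dy":-0.076,"dz":-0.06,"roll":0},{"claw":0.3,"dx":0.091,"dy":-0.076,"dz":-0.12,"roll":0},{"claw":0.3,"dx":0.091,"dy":-0.076,"dz":-0.14,"roll":0}])

```text
t: 1.52
tool_pos: [0.4866, 0.3754, 0.0878]
tcp_rot: [-0.001, 0.215, 0.977, -0.002]
contact_force: [-0.2, 1.4, -0.4]
opening: 0.0598
finger_force: 0.0
```

```bash
python3 - <<'E'
from h import *
f,s=snap("top"); f2,s2=snap("scene")
g=lambda f,x,y:cv2.resize(f[y-75:y+75,x-50:x+50],(400,600),interpolation=cv2.INTER_CUBIC)
cv2.imwrite("pics/h1.png",np.hstack([g(f,115,230),g(f2,400,225)])); print(env.state()["tool_pos"])
E
```

```text
[0.48565007 0.3765391  0.08827723]
```

View pics/h1.png

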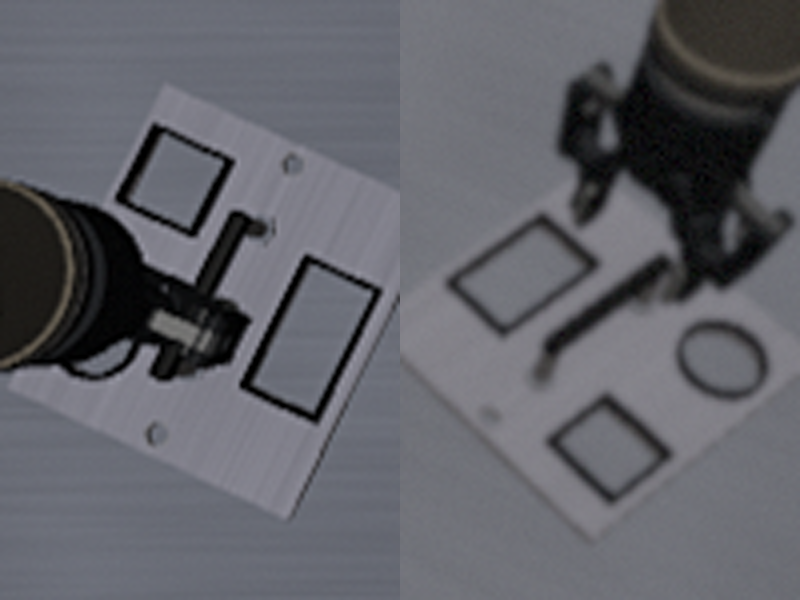

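The gripper straddles the bar, with the handle midline at about (215,290) in the top crop. Descend and close.

Emit:
carry_out(increments=[{"claw":0.3,"dx":0.002,"dy":0,"dz":-0.04,"roll":0},{"claw":0.3,"dx":0.002,"dy":0,"dz":-0.061,"roll":0},{"claw":1,"dx":0.002,"dy":0,"dz":-0.061,"roll":0},{"claw":1,"dx":0.002,"dy":0,"dz":-0.061,"roll":0},{"claw":1,"dx":0.002,"dy":0,"dz":-0.061,"roll":0}])

```text
t: 2.25
tool_pos: [0.4897, 0.3782, 0.0319]
tcp_rot: [0.0, 0.214, 0.977, 0.0]
contact_force: [-2.5, -3.6, 3.4]
opening: 0.0106
finger_force: 59.8
```

Emit:
carry_out(increments=[{"claw":1,"dx":0,"dy":0,"dz":0,"roll":0},{"claw":1,"dx":0,"dy":0,"dz":0,"roll":0},{"claw":1,"dx":0,"dy":0,"dz":0.01,"roll":0},{"claw":1,"dx":0,"dy":0,"dz":0.03,"roll":0},{"claw":1,"dx":0,"dy":0,"dz":0.06,"roll":0}])

```text
t: 2.88
tool_pos: [0.4888, 0.378, 0.0913]
tcp_rot: [-0.0, 0.214, 0.977, -0.0]
contact_force: [0.3, 0.3, -4.8]
opening: 0.0106
finger_force: 58.9
```

Emit:
carry_out(increments=[{"claw":1,"dx":0,"dy":0,"dz":0.05,"roll":0},{"claw":1,"dx":0.005,"dy":-0.03,"dz":0.1,"roll":0.03},{"claw":1,"dx":0.01,"dy":-0.08,"dz":0.12,"roll":0.07},{"claw":1,"dx":0.015,"dy":-0.135,"dz":0.12,"roll":0.12},{"claw":1,"dx":0.02,"dy":-0.19,"dz":0.12,"roll":0.17}])

```text
t: 3.5
tool_pos: [0.5094, 0.1866, 0.2121]
tcp_rot: [0.001, 0.129, 0.992, 0.001]
contact_force: [0.9, -0.9, -4.1]
opening: 0.0106
finger_force: 59.0
```

Emit:
carry_out(increments=[{"claw":1,"dx":0.005,"dy":-0.055,"dz":0,"roll":0.04},{"claw":1,"dx":0.01,"dy":-0.11,"dz":0,"roll":0.08},{"claw":1,"dx":0.015,"dy":-0.165,"dz":0,"roll":0.12},{"claw":1,"dx":0.02,"dy":-0.22,"dz":0,"roll":0.16},{"claw":1,"dx":0.025,"dy":-0.275,"dz":0,"roll":0.2}])

```text
t: 4.12
tool_pos: [0.5343, -0.0884, 0.2118]
tcp_rot: [0.001, 0.03, 1.0, 0.0]
contact_force: [-0.2, -0.2, -3.8]
opening: 0.0107
finger_force: 59.0
```

Emit:
carry_out(increments=[{"claw":1,"dx":0.003,"dy":-0.055,"dz":0,"roll":0.021},{"claw":1,"dx":0.005,"dy":-0.11,"dz":0,"roll":0.021},{"claw":1,"dx":0.005,"dy":-0.16,"dz":0,"roll":0.021},{"claw":1,"dx":0.005,"dy":-0.19,"dz":-0.02,"roll":0.021},{"claw":1,"dx":0.005,"dy":-0.19,"dz":-0.04,"roll":0.021}])

```text
t: 4.75
tool_pos: [0.5385, -0.2808, 0.1715]
tcp_rot: [0.001, 0.023, 1.0, -0.001]
contact_force: [-0.2, 1.2, -4.5]
opening: 0.0107
finger_force: 59.0
```

```bash
python3 - <<'E'
from h import *
f,s=snap("top"); f2,s2=snap("scene"); np.save("t2.npy",f);np.save("s2.npy",f2)
g=lambda f,x,y:cv2.resize(f[y-75:y+75,x-50:x+50],(400,600),interpolation=cv2.INTER_CUBIC)
cv2.imwrite("pics/h2.png",np.hstack([g(f,410,205),g(f2,155,130)])); print(env.state()["tool_pos"],env.state()["joints"])
E
```

```text
[ 0.53761417 -0.27642438  0.16917812] [ 0.1070216   0.44359018  0.34996613  1.80639383 -0.18527946  0.92731064
  2.06793204]
```

View pics/h2.png

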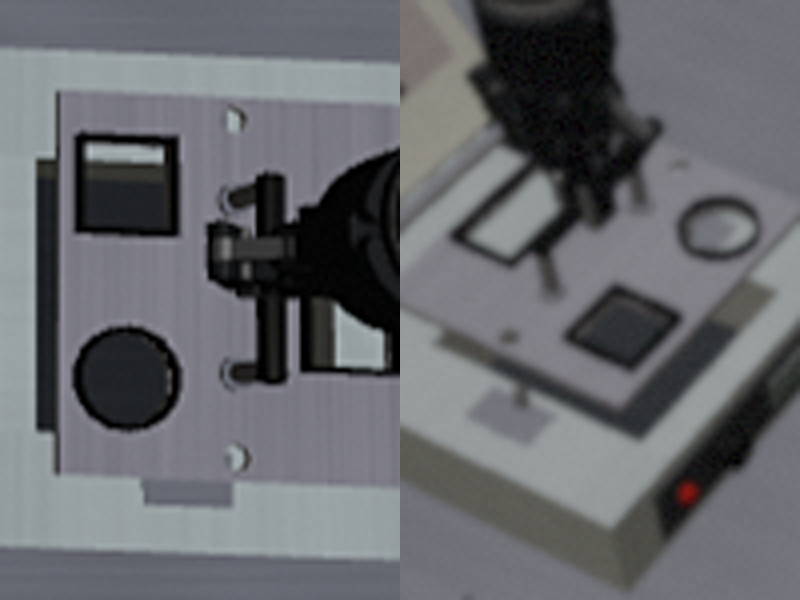

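The carrier hovers over the sealer, with its holes at top crop (234,119) and (237,457). I measure the hole offset against the pins.

```bash
python3 - <<'E'
from h import *
_,st=snap("top");_,ss=snap("scene");T=np.load("t2.npy").astype(float);C=np.load("s2.npy").astype(float)
def cen(F,x,y,r=5,th=10):
    w=F[y-r:y+r+1,x-r:x+r+1]; d=np.abs(w-np.median(w,(0,1))).max(2)
    yy,xx=np.nonzero(d>th); return (x-r+(xx.min()+xx.max())/2,y-r+(yy.min()+yy.max())/2),(np.ptp(xx)+1,np.ptp(yy)+1),d.astype(int)
H=[]
for x,y in((418,159),(419,244)):
    c,e,d=cen(T,x,y,5,14); print(c,e); print(d); H.append(c)
q=onz(st,H,.143);print(q.round(4),q.mean(0),np.linalg.norm(q[0]-q[1]),np.degrees(np.arctan2(*(q[0]-q[1])[[1,0]])))
print("scene",tri(st,H[0],ss,(105+110/4-.5,55+337/4-.5)),tri(st,H[1],ss,(105+281/4-.5,55+165/4-.5)))
print(env.state()["tool_pos"])
E
```

```text
(np.float64(418.5), np.float64(158.5)) (np.int64(10), np.int64(10))
[[11 18 14 15 16 21 23 25 24 23 20]
 [ 2  2  7  5  2  6  7  2  2  5  5]
 [ 1  2  3 10 31 21  3  4  1  1  1]
 [ 1  2  6 10  9 37 49 22  7  2  0]
 [ 1  1 11  8 53 28 22 74 18  4  0]
 [ 1  1 16 11 52 52 37 78 50  5  0]
 [ 1  1 17 11 51 48 38 48 41  5  1]
 [ 0  1 12  7 52 49 36 47 14  4  1]
 [ 1  2  5  4 34 39 28 26  4  1  1]
 [ 1  2  4  7  5 16 15  1  2  1  1]
 [ 1  4  3  4  3  4  7  0  1  1  2]]
(np.float64(419.0), np.float64(244.0)) (np.int64(7), np.int64(7))
[[ 1  1  2  0  1  3  1  4  2  1  2]
 [ 1  1  3  2  6 14  2  0  4  1  3]
 [ 1  2  3 16 20 21 24 12  3  1  1]
 [ 1  3 13 34 48 27 14 58  6  3  2]
 [ 1  1  4 15 43 52 34 70 25  4  1]
 [ 1  2 21 17 35 50 38 50 52  5  2]
 [ 0  1 17 16 38 50 36 64 38  5  1]
 [ 1  1  8 12 39 47 10 67 12  2  2]
 [ 0  2  1  2 19 11 27 29  6  2  0]
 [ 1  3  5  2  6 14  3  1  2  1  2]
 [ 3  1  3  2  0  1  2  4  3  2  4]]
[[ 0.6297 -0.2856  0.143 ]
 [ 0.4513 -0.2765  0.143 ]] [ 0.54050583 -0.28107762  0.143     ] 0.17865814734402807 -2.9284866439943675
scene (array([ 0.62712368, -0.27937384,  0.14871395]), np.float64(0.007010204528426585)) (array([ 0.45077463, -0.27160664,  0.14954218]), np.float64(0.003895765741326998))
[ 0.53942778 -0.27615983  0.17117458]
```

```bash
python3 - <<'E'
from h import *
tp=[];F=[]
for i in range(4):
    tp.append(env.state()["tool_pos"]); f,st=snap("top"); F.append(f.astype(float))
F=np.mean(F,0); tp=np.array(tp); print(tp.round(4)); H=[]
for x,y in((416,159),(417,244)):
    r=6; w=F[y-r:y+r+1,x-r:x+r+1]; d=np.abs(w-np.median(w,(0,1))).max(2); 
    k=cv2.morphologyEx((d>12).astype(np.uint8),cv2.MORPH_CLOSE,np.ones((3,3)))
    n,l,stt,ce=cv2.connectedComponentsWithStats(k); i=min(range(1,n),key=lambda i:np.hypot(*(ce[i]-r)))
    print(stt[i],ce[i]+[x-r,y-r]); bx=stt[i]; H.append(((x-r)+bx[0]+(bx[2]-1)/2,(y-r)+bx[1]+(bx[3]-1)/2)); 
print(H); z=tp[:,2].mean()-.026
q=onz(st,H,z);print(z,q.round(4),q.mean(0),np.linalg.norm(q[0]-q[1]),np.degrees(np.arctan2(*(q[0]-q[1])[[1,0]])),env.state()["contact_force"])
E
```

```text
[[ 0.5394 -0.2762  0.1712]
 [ 0.5399 -0.2763  0.1716]
 [ 0.5401 -0.2763  0.1718]
 [ 0.5401 -0.2764  0.1717]]
[ 0  0 13  9 54] [415.66666667 156.62962963]
[ 0  2 13 11 59] [417.18644068 245.10169492]
[(np.float64(416.0), np.float64(157.0)), (np.float64(417.0), np.float64(245.0))]
0.1455963316001256 [[ 0.6323 -0.2794  0.1456]
 [ 0.4493 -0.2711  0.1456]] [ 0.54083086 -0.2752497   0.14559633] 0.18321987433533474 -2.5686500295144734 [-0.14110493 -0.33417235 -4.27483049]
```

Emit:
carry_out(increments=[{"claw":1,"dx":-0.001,"dy":-0.001,"dz":-0.015,"roll":0},{"claw":1,"dx":-0.001,"dy":-0.001,"dz":-0.03,"roll":0},{"claw":1,"dx":-0.001,"dy":-0.001,"dz":-0.03,"roll":0},{"claw":1,"dx":-0.001,"dy":-0.001,"dz":-0.03,"roll":0}])

```text
t: 5.65
tool_pos: [0.5382, -0.2779, 0.1401]
tcp_rot: [-0.0, 0.02, 1.0, 0.0]
contact_force: [-0.7, -0.4, -4.1]
opening: 0.0106
finger_force: 59.0
```

```bash
python3 - <<'E'
from h import *
F=[]
for i in range(4):
    f,st=snap("top"); F.append(f.astype(float))
tp=env.state()["tool_pos"];print(tp)
F=np.mean(F,0).astype(np.uint8); c,_=snap("scene")
# expected hole px and pin-tip px
z=tp[2]-.026
a=np.radians(-2.45); u=np.array([np.cos(a),np.sin(a),0])*.088
for nm,cc,zz in(("hole",[tp[0],tp[1],z],z),("pintip",[.539,-.2775,.1],.1)):print(nm,proj(st,[np.array(cc)+u,np.array(cc)-u]).round(1).tolist())
g=lambda f,x,y:cv2.resize(f[y-12:y+12,x-16:x+16],(400,300),interpolation=cv2.INTER_NEAREST)
cv2.imwrite("pics/h3.png",np.vstack([np.hstack([g(F,412,161),g(F,413,244)]),np.hstack([g(c,135,150),g(c,176,108)])]))
E
```

```text
[ 0.53851253 -0.27793582  0.14072104]
hole [[411.2, 162.8], [412.1, 244.3]]
pintip [[408.2, 164.0], [409.0, 244.0]]
```

View pics/h3.png

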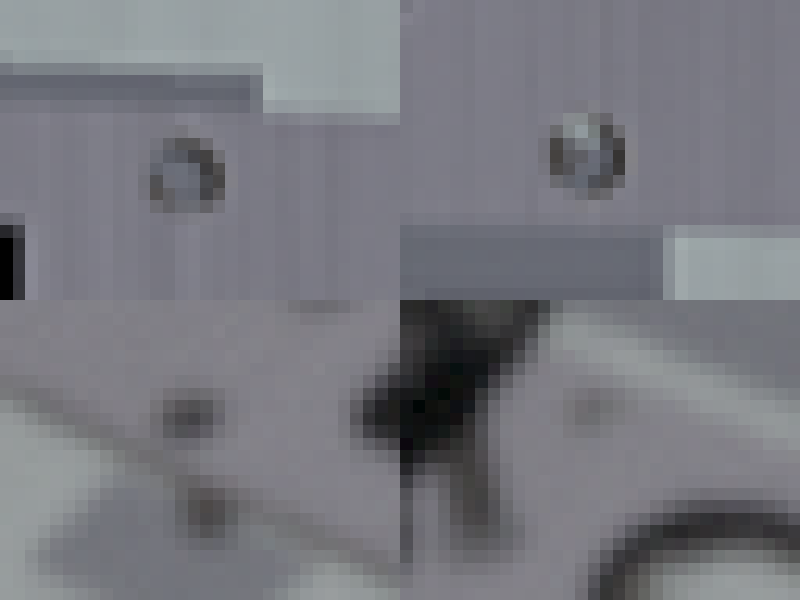

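Hole A is at top (410.5,162.5) and hole B at (411.5,243.9). That puts the carrier about 1 mm off the pins in y, with the angle matching. I lower it gently and watch the force.

Emit:
carry_out(increments=[{"claw":1,"dx":0,"dy":-0.001,"dz":-0.006,"roll":0},{"claw":1,"dx":0,"dy":-0.001,"dz":-0.01,"roll":0},{"claw":1,"dx":0,"dy":-0.001,"dz":-0.014,"roll":0},{"claw":1,"dx":0,"dy":-0.001,"dz":-0.018,"roll":0}])

```text
t: 6.4
tool_pos: [0.5382, -0.2789, 0.122]
tcp_rot: [-0.0, 0.02, 1.0, -0.0]
contact_force: [-0.4, -0.6, -2.1]
opening: 0.0107
finger_force: 59.2
```

Emit:
carry_out(increments=[{"claw":1,"dx":0,"dy":0,"dz":-0.004,"roll":0},{"claw":1,"dx":0,"dy":0,"dz":-0.007,"roll":0},{"claw":1,"dx":0,"dy":0,"dz":-0.01,"roll":0},{"claw":1,"dx":0,"dy":0,"dz":-0.01,"roll":0}])

```text
t: 6.9
tool_pos: [0.5383, -0.2792, 0.1122]
tcp_rot: [0.0, 0.02, 1.0, -0.0]
contact_force: [1.0, -2.8, -6.3]
opening: 0.0103
finger_force: 58.9
```

Emit:
carry_out(increments=[{"claw":1,"dx":0,"dy":0,"dz":-0.001,"roll":0},{"claw":1,"dx":0,"dy":0,"dz":-0.002,"roll":0},{"claw":1,"dx":0,"dy":0,"dz":-0.003,"roll":0},{"claw":1,"dx":0,"dy":0,"dz":-0.003,"roll":0}])

```text
t: 7.4
tool_pos: [0.5384, -0.2793, 0.1119]
tcp_rot: [0.001, 0.02, 1.0, 0.0]
contact_force: [-6.3, 1.0, 15.8]
opening: 0.0107
finger_force: 61.9
```

Contact force rose at TCP z 0.112, which is the expected home height. Release and rise.

Emit:
carry_out(increments=[{"claw":1,"dx":0,"dy":0,"dz":0.002,"roll":0},{"claw":0.4,"dx":0,"dy":0,"dz":0.002,"roll":0},{"claw":0.4,"dx":0,"dy":0,"dz":0.002,"roll":0},{"claw":0.4,"dx":0,"dy":0,"dz":0.01,"roll":0},{"claw":0.3,"dx":0,"dy":0,"dz":0.04,"roll":0}])

```text
t: 8.02
tool_pos: [0.5372, -0.2779, 0.1485]
tcp_rot: [-0.002, 0.02, 1.0, 0.001]
contact_force: [-0.7, 0.4, 0.3]
opening: 0.0597
finger_force: 0.0
```

Emit:
carry_out(increments=[{"claw":0,"dx":0,"dy":0.02,"dz":0.04,"roll":0},{"claw":0,"dx":0.005,"dy":0.08,"dz":0.06,"roll":0},{"claw":0,"dx":0.01,"dy":0.14,"dz":0.06,"roll":0},{"claw":0,"dx":0.02,"dy":0.2,"dz":0.06,"roll":0},{"claw":0,"dx":0.03,"dy":0.255,"dz":0.06,"roll":0}])

```text
t: 8.65
tool_pos: [0.5684, -0.0213, 0.2101]
tcp_rot: [0.0, 0.02, 1.0, 0.0]
contact_force: [0.5, -0.2, -0.9]
opening: 0.0853
finger_force: 0.0
```

```bash
cat > v.py <<'E'
from h import *
import sys
def view(name):
    f,s=snap("top"); f2,s2=snap("scene"); np.save(name+"_t.npy",f); np.save(name+"_s.npy",f2)
    g=lambda f,x,y:cv2.resize(f[y-60:y+60,x-40:x+40],(400,600),interpolation=cv2.INTER_CUBIC)
    cv2.imwrite(f"pics/{name}.png",np.hstack([g(f,408,205),g(f2,158,130)])); return f,s,f2,s2
E
python3 - <<'E'
from v import *
view("c1")
st=env.state(); print(st["tool_pos"],st["tcp_rot"],st["joints"])
E
```

```text
[ 0.569325   -0.01498127  0.20965076] [3.61635994e-04 1.42708953e-02 9.99896245e-01 1.92610091e-03] [-0.30766735  0.3312199   0.28311175  1.85163585 -0.1147268   0.97316958
  1.56772024]
```

View pics/c1.png

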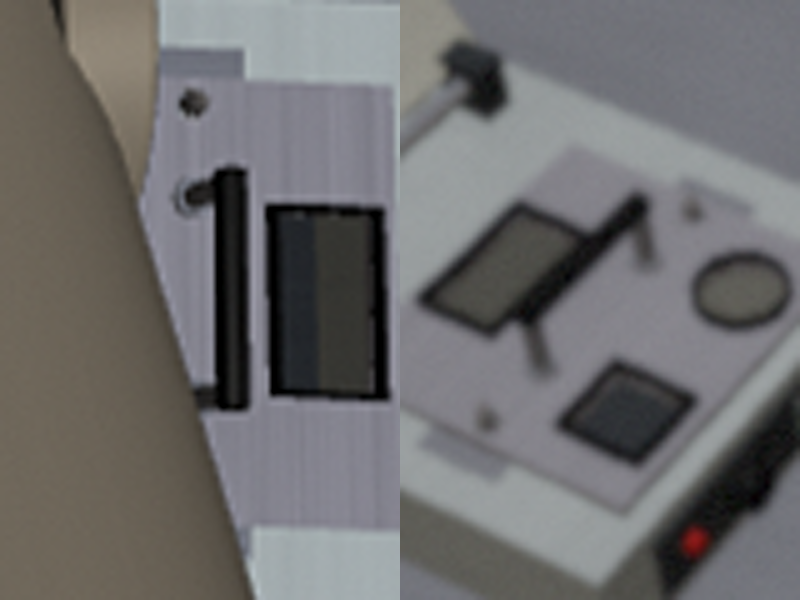

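Pins show through both holes (top (193,102), scene (690,208) and (486,417)), so the plate is home. Now the tub poses, from the first pair of images.

```bash
python3 - <<'E'
from h import *
f=np.load("top.npy"); f2=np.load("scene.npy"); _,st=snap("top");_,ss=snap("scene")
hsv=cv2.cvtColor(f,cv2.COLOR_BGR2HSV); m=((hsv[...,2]>165)&(hsv[...,1]<50)).astype(np.uint8)
cs,_=cv2.findContours(m,cv2.RETR_EXTERNAL,cv2.CHAIN_APPROX_NONE)
for k in cs:
    a=cv2.contourArea(k)
    if 150<a<1300:
        w=onz(st,k.reshape(-1,2),.038)[:,:2]*1000
        if w[:,0].max()>800: continue
        r=cv2.minAreaRect(w.astype(np.float32)); print(np.round(r[0],1),np.round(r[1],1),round(r[2],1))
print("rect pocket",onz(st,[(432.8,204.8)],.094))
# tub heights: crop for rim corners in both views
g=lambda f,x,y:cv2.resize(f[y-24:y+24,x-32:x+32],(400,300),interpolation=cv2.INTER_CUBIC)
cv2.imwrite("pics/tubs.png",np.vstack([np.hstack([g(f,281,142),g(f,235,191)]),np.hstack([g(f2,220,227),g(f2,280,208)])]))
E
```

```text
[440.4 -24.5] [37.  36.5] 89.7
[434.1 109.4] [124.6  53.9] 10.0
[575.4  42.9] [54.  52.1] 89.9
[573.6 152.7] [54.3 55.2] 5.6
[692.1  -4.6] [53.7 88.4] 81.8
rect pocket [[ 0.53646882 -0.33366808  0.094     ]]
```

View pics/tubs.png

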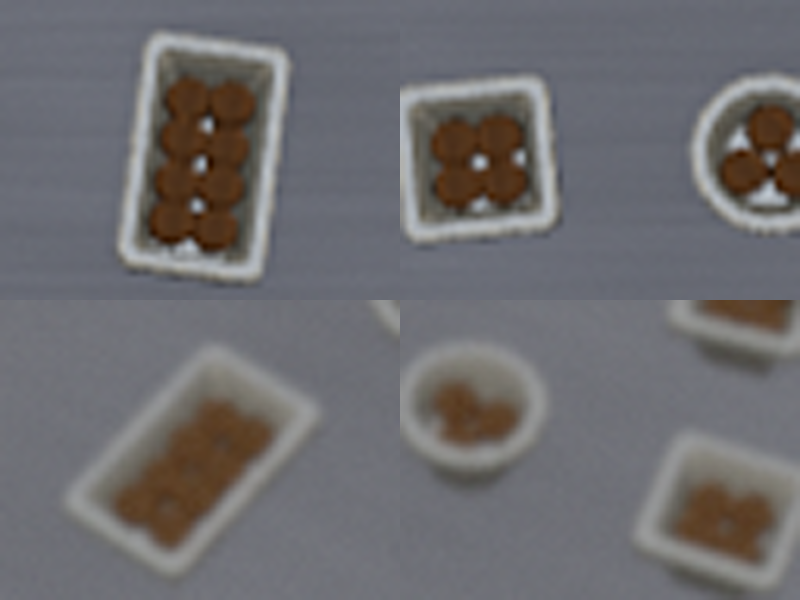

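Close crop: the short white tub with 2×4 falafel (about 92×56), the square one with 4, and the round one about 58 mm across. All three choices are confirmed.

```bash
python3 - <<'E'
from h import *
_,st=snap("top");_,ss=snap("scene")
for n,a,b in(("rect",(281.5,142.6),(218.7,227.9)),("sq",(203+77.5/6.25-.0-.5,167+159/6.25-.5),(248+318/6.25-.5,184+210/6.25-.5)),("round",(261.5,191),(248+74/6.25-.5,184+105/6.25-.5))):
    print(n,*[np.round(v,4) for v in tri(st,a,ss,b)])
s=env.state();print(s["tool_pos"],s["tcp_rot"],s["t"])
E
```

```text
rect [ 0.6911 -0.0046  0.0393] 0.0014
sq [0.5736 0.1506 0.0389] 0.0027
round [0.5748 0.0434 0.0404] 0.0009
[ 0.56804282 -0.0252928   0.20959369] [ 6.47522932e-05  2.08060676e-02  9.99783470e-01 -3.41475258e-04] 8.95
```

Emit:
carry_out(increments=[{"claw":0,"dx":0.05,"dy":0.01,"dz":-0.02,"roll":-0.05},{"claw":0,"dx":0.1,"dy":0.018,"dz":-0.05,"roll":-0.103},{"claw":0,"dx":0.12,"dy":0.019,"dz":-0.09,"roll":-0.103},{"claw":0,"dx":0.1235,"dy":0.019,"dz":-0.125,"roll":-0.103},{"claw":0,"dx":0.1235,"dy":0.019,"dz":-0.13,"roll":-0.103}])

```text
t: 9.57
tool_pos: [0.6897, -0.0071, 0.0765]
tcp_rot: [-0.003, 0.073, 0.997, -0.001]
contact_force: [-0.1, -0.6, 0.6]
opening: 0.0855
finger_force: 0.0
```

Emit:
carry_out(increments=[{"claw":0,"dx":0,"dy":0,"dz":0,"roll":0},{"claw":0,"dx":0,"dy":0,"dz":0,"roll":0}])

```text
t: 9.82
tool_pos: [0.6928, -0.0054, 0.0816]
tcp_rot: [0.002, 0.072, 0.997, 0.0]
contact_force: [0.6, 0.8, -0.4]
opening: 0.0855
finger_force: 0.0
```

Emit:
carry_out(increments=[{"claw":0,"dx":-0.001,"dy":0.001,"dz":-0.03,"roll":0},{"claw":0,"dx":-0.001,"dy":0.001,"dz":-0.06,"roll":0},{"claw":0,"dx":-0.001,"dy":0.001,"dz":-0.06,"roll":0},{"claw":1,"dx":-0.001,"dy":0.001,"dz":-0.06,"roll":0},{"claw":1,"dx":-0.001,"dy":0.001,"dz":-0.06,"roll":0}])

```text
t: 10.45
tool_pos: [0.6924, -0.004, 0.022]
tcp_rot: [0.002, 0.071, 0.997, 0.0]
contact_force: [-0.6, -0.2, 1.3]
opening: 0.0541
finger_force: 63.1
```

Emit:
carry_out(increments=[{"claw":1,"dx":0,"dy":0,"dz":0,"roll":0},{"claw":1,"dx":0,"dy":0,"dz":0,"roll":0}])

```text
t: 10.7
tool_pos: [0.6925, -0.004, 0.022]
tcp_rot: [0.002, 0.071, 0.997, 0.0]
contact_force: [-1.7, 0.4, 7.3]
opening: 0.0542
finger_force: 63.8
```

Emit:
carry_out(increments=[{"claw":1,"dx":0,"dy":0,"dz":0.02,"roll":0},{"claw":1,"dx":0,"dy":0,"dz":0.06,"roll":0},{"claw":1,"dx":0,"dy":0,"dz":0.11,"roll":0},{"claw":1,"dx":-0.01,"dy":-0.02,"dz":0.15,"roll":0},{"claw":1,"dx":-0.025,"dy":-0.06,"dz":0.17,"roll":0}])

```text
t: 11.32
tool_pos: [0.6673, -0.062, 0.1938]
tcp_rot: [0.003, 0.069, 0.998, 0.001]
contact_force: [0.2, -0.8, -0.1]
opening: 0.0544
finger_force: 63.4
```

Emit:
carry_out(increments=[{"claw":1,"dx":-0.025,"dy":-0.05,"dz":0,"roll":0.03},{"claw":1,"dx":-0.05,"dy":-0.1,"dz":0,"roll":0.06},{"claw":1,"dx":-0.075,"dy":-0.15,"dz":0,"roll":0.103},{"claw":1,"dx":-0.1,"dy":-0.2,"dz":0,"roll":0.103},{"claw":1,"dx":-0.12,"dy":-0.245,"dz":0,"roll":0.103}])

```text
t: 11.95
tool_pos: [0.5444, -0.3109, 0.1912]
tcp_rot: [0.001, 0.021, 1.0, -0.0]
contact_force: [-0.3, 0.7, 0.5]
opening: 0.0543
finger_force: 63.4
```

Emit:
carry_out(increments=[{"claw":1,"dx":-0.008,"dy":-0.02,"dz":-0.01,"roll":0},{"claw":1,"dx":-0.011,"dy":-0.026,"dz":-0.03,"roll":0},{"claw":1,"dx":-0.011,"dy":-0.026,"dz":-0.05,"roll":0},{"claw":1,"dx":-0.011,"dy":-0.026,"dz":-0.06,"roll":0},{"claw":1,"dx":-0.011,"dy":-0.026,"dz":-0.06,"roll":0}])

```text
t: 12.58
tool_pos: [0.5348, -0.3331, 0.128]
tcp_rot: [-0.001, 0.019, 1.0, 0.001]
contact_force: [0.3, 0.3, -0.3]
opening: 0.0544
finger_force: 63.4
```

```bash
python3 - <<'E'
from v import *
view("r1")
st=env.state(); print(st["tool_pos"],st["tcp_rot"],st["joints"],st["opening"],st["contact_force"])
E
```

```text
[ 0.53540232 -0.334192    0.12948973] [1.70172585e-04 1.93221644e-02 9.99813295e-01 5.77334823e-06] [ 0.22592337  0.52866981  0.31889806  1.77221712 -0.20801859  0.87339456
  2.17048497] 0.05406260019978194 [ 0.57641976 -0.71666533 -0.02202165]
```

View pics/r1.png

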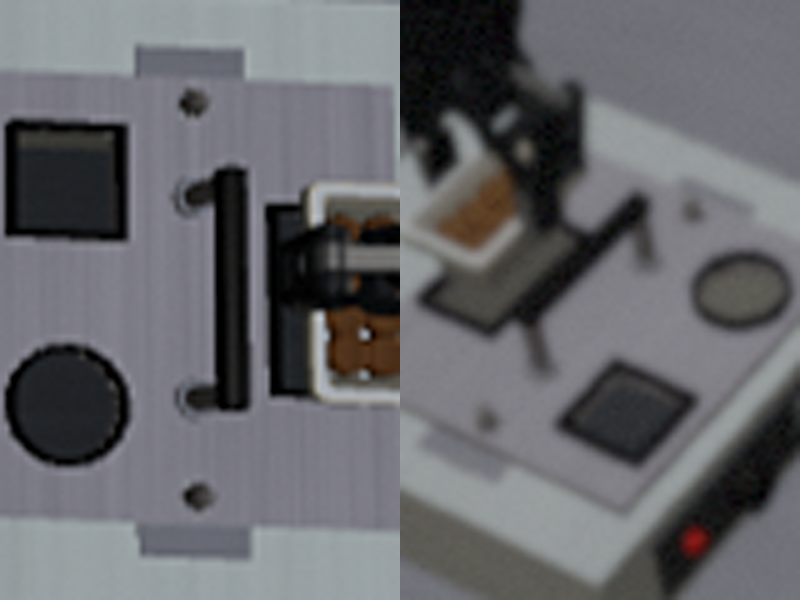

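The carrier is home with both pins showing (top (193,102) and (198,495)). The rect tub hovers over its pocket, with its left rim edge mid-point at crop (311,293).

```bash
python3 - <<'E'
from h import *
f,st=snap("top")
e=onz(st,[(429.7,203.1)],.145)[0]; c=onz(st,[(421.3,204.7)],.094)[0]
print("tub edge",e,"->centre",e-[.028*.042,.028,0]); print("pocket from edge",c-[.025*.042,.025,0],"pocket centre",onz(st,[(432.8,204.8)],.094))
p=onz(st,[(380.8,180.5),(381.1,225.5)],.094);print("sq,round pocket",p.round(4))
pn=onz(st,[(368+193/5-.5,145+102/5-.5),(368+198/5-.5,145+495/5-.5)],.093); print("pins",pn,pn.mean(0),np.degrees(np.arctan2(*(pn[0]-pn[1])[[1,0]])))
print(env.state()["tool_pos"])
E
```

```text
tub edge [ 0.53511589 -0.30277631  0.145     ] ->centre [ 0.53393989 -0.33077631  0.145     ]
pocket from edge [ 0.53569764 -0.33307231  0.094     ] pocket centre [[ 0.53646882 -0.33366808  0.094     ]]
sq,round pocket [[ 0.5908 -0.2205  0.094 ]
 [ 0.4913 -0.2168  0.094 ]]
pins [[ 0.62626441 -0.27939908  0.093     ]
 [ 0.45207975 -0.2724056   0.093     ]] [ 0.53917208 -0.27590234  0.093     ] -2.2991788311012797
[ 0.53542679 -0.33451104  0.12982413]
```

Emit:
carry_out(increments=[{"claw":1,"dx":0.0015,"dy":-0.002,"dz":-0.01,"roll":0},{"claw":1,"dx":0.0015,"dy":-0.002,"dz":-0.02,"roll":0},{"claw":1,"dx":0.0015,"dy":-0.002,"dz":-0.028,"roll":0},{"claw":1,"dx":0.0015,"dy":-0.002,"dz":-0.034,"roll":0},{"claw":1,"dx":0.0015,"dy":-0.002,"dz":-0.034,"roll":0}])

```text
t: 13.35
tool_pos: [0.5358, -0.3366, 0.0947]
tcp_rot: [-0.001, 0.02, 1.0, 0.0]
contact_force: [-0.4, -0.7, -0.8]
opening: 0.0542
finger_force: 63.4
```

Emit:
carry_out(increments=[{"claw":1,"dx":0,"dy":0,"dz":-0.003,"roll":0},{"claw":1,"dx":0,"dy":0,"dz":-0.006,"roll":0},{"claw":1,"dx":0,"dy":0,"dz":-0.009,"roll":0},{"claw":1,"dx":0,"dy":0,"dz":-0.009,"roll":0}])

```text
t: 13.85
tool_pos: [0.5362, -0.3367, 0.0862]
tcp_rot: [-0.0, 0.02, 1.0, 0.0]
contact_force: [-0.3, 0.2, 0.2]
opening: 0.0541
finger_force: 63.4
```

Emit:
carry_out(increments=[{"claw":1,"dx":0,"dy":0,"dz":-0.001,"roll":0},{"claw":1,"dx":0,"dy":0,"dz":-0.002,"roll":0},{"claw":1,"dx":0,"dy":0,"dz":-0.002,"roll":0}])

```text
t: 14.22
tool_pos: [0.5363, -0.3368, 0.0859]
tcp_rot: [0.0, 0.02, 1.0, 0.0]
contact_force: [-3.8, 3.1, 11.4]
opening: 0.0545
finger_force: 64.6
```

Emit:
carry_out(increments=[{"claw":1,"dx":0,"dy":0,"dz":0.001,"roll":0},{"claw":0.24,"dx":0,"dy":0,"dz":0.001,"roll":0},{"claw":0.24,"dx":0,"dy":0,"dz":0.001,"roll":0},{"claw":0.24,"dx":0,"dy":0,"dz":0.005,"roll":0},{"claw":0.24,"dx":0,"dy":0,"dz":0.03,"roll":0}])

```text
t: 14.85
tool_pos: [0.5351, -0.3359, 0.113]
tcp_rot: [-0.002, 0.02, 1.0, 0.001]
contact_force: [0.8, -0.3, 0.4]
opening: 0.065
finger_force: 0.0
```

Emit:
carry_out(increments=[{"claw":0.24,"dx":0,"dy":0,"dz":0.05,"roll":0},{"claw":0,"dx":0,"dy":0.03,"dz":0.09,"roll":0},{"claw":0,"dx":0.003,"dy":0.09,"dz":0.1,"roll":0},{"claw":0,"dx":0.01,"dy":0.15,"dz":0.1,"roll":0},{"claw":0,"dx":0.02,"dy":0.21,"dz":0.1,"roll":0}])

```text
t: 15.48
tool_pos: [0.5562, -0.125, 0.2149]
tcp_rot: [0.0, 0.02, 1.0, 0.0]
contact_force: [1.0, 0.4, -0.5]
opening: 0.0852
finger_force: 0.0
```

Emit:
carry_out(increments=[{"claw":0,"dx":0.007,"dy":0.06,"dz":0,"roll":0},{"claw":0,"dx":0.013,"dy":0.12,"dz":0,"roll":0},{"claw":0,"dx":0.018,"dy":0.17,"dz":0,"roll":0},{"claw":0,"dx":0.018,"dy":0.17,"dz":0,"roll":0},{"claw":0,"dx":0.018,"dy":0.17,"dz":0,"roll":0}])

```text
t: 16.1
tool_pos: [0.5741, 0.0426, 0.2143]
tcp_rot: [-0.0, 0.02, 1.0, -0.0]
contact_force: [0.0, -0.1, 0.5]
opening: 0.0851
finger_force: 0.0
```

```bash
python3 - <<'E'
from v import *
view("r2")
st=env.state(); print(st["tool_pos"],st["tcp_rot"],st["joints"],st["opening"],st["contact_force"])
E
```

```text
[0.57413041 0.04135449 0.21438489] [-1.03606303e-05  2.11774912e-02  9.99775667e-01 -3.58531058e-04] [-0.36994926  0.33419396  0.23748215  1.82974793 -0.09168329  0.98844805
  1.43381668] 0.08550556011395452 [-0.01512081 -0.77557937  0.20879462]
```

View pics/r2.png

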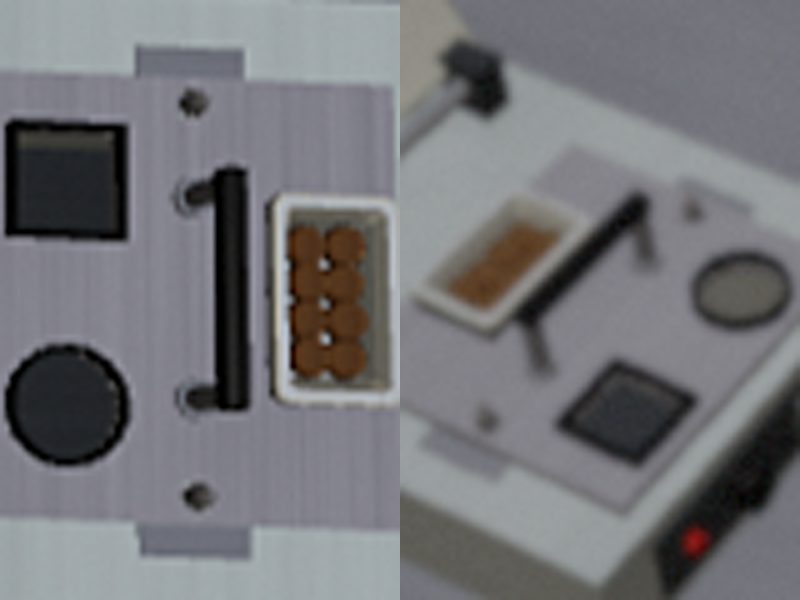

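The rect tub sits level on its collar, with the rim at crop (272–395,195–405). Next the round tub at (0.575,0.043), closing along y.

Emit:
carry_out(increments=[{"claw":0.1,"dx":0.001,"dy":0.001,"dz":-0.05,"roll":0},{"claw":0.1,"dx":0.001,"dy":0.001,"dz":-0.1,"roll":0},{"claw":0.1,"dx":0.001,"dy":0.001,"dz":-0.13,"roll":0},{"claw":0.1,"dx":0.001,"dy":0.001,"dz":-0.13,"roll":0},{"claw":0.1,"dx":0.001,"dy":0.001,"dz":-0.13,"roll":0}])

```text
t: 16.82
tool_pos: [0.5762, 0.0433, 0.0856]
tcp_rot: [0.001, 0.021, 1.0, 0.0]
contact_force: [-0.0, -0.0, 0.4]
opening: 0.0769
finger_force: 0.0
```

Emit:
carry_out(increments=[{"claw":0.1,"dx":0,"dy":0,"dz":-0.03,"roll":0},{"claw":0.1,"dx":0,"dy":0,"dz":-0.063,"roll":0},{"claw":0.1,"dx":0,"dy":0,"dz":-0.063,"roll":0},{"claw":1,"dx":0,"dy":0,"dz":-0.063,"roll":0},{"claw":1,"dx":0,"dy":0,"dz":-0.063,"roll":0}])

```text
t: 17.45
tool_pos: [0.5768, 0.044, 0.024]
tcp_rot: [0.002, 0.02, 1.0, 0.0]
contact_force: [-2.5, -0.5, 7.1]
opening: 0.0575
finger_force: 62.5
```

Emit:
carry_out(increments=[{"claw":1,"dx":0,"dy":0,"dz":0,"roll":0},{"claw":1,"dx":0,"dy":0,"dz":0,"roll":0}])

```text
t: 17.7
tool_pos: [0.5768, 0.044, 0.0241]
tcp_rot: [0.002, 0.02, 1.0, 0.0]
contact_force: [-1.4, -0.2, 6.8]
opening: 0.0574
finger_force: 62.5
```

Emit:
carry_out(increments=[{"claw":1,"dx":0,"dy":0,"dz":0.02,"roll":0},{"claw":1,"dx":0,"dy":0,"dz":0.06,"roll":0},{"claw":1,"dx":0,"dy":0,"dz":0.11,"roll":0},{"claw":1,"dx":-0.005,"dy":-0.015,"dz":0.14,"roll":0},{"claw":1,"dx":-0.02,"dy":-0.06,"dz":0.14,"roll":0}])

```text
t: 18.32
tool_pos: [0.5586, -0.0137, 0.1663]
tcp_rot: [0.005, 0.017, 1.0, 0.001]
contact_force: [1.2, -0.9, -1.1]
opening: 0.0572
finger_force: 64.1
```

Emit:
carry_out(increments=[{"claw":1,"dx":-0.015,"dy":-0.05,"dz":0,"roll":0},{"claw":1,"dx":-0.03,"dy":-0.1,"dz":0,"roll":0},{"claw":1,"dx":-0.045,"dy":-0.15,"dz":0,"roll":0},{"claw":1,"dx":-0.06,"dy":-0.19,"dz":0,"roll":0},{"claw":1,"dx":-0.065,"dy":-0.202,"dz":-0.01,"roll":0}])

```text
t: 18.95
tool_pos: [0.4899, -0.2215, 0.1537]
tcp_rot: [0.002, 0.022, 1.0, -0.001]
contact_force: [-0.7, -0.7, -1.2]
opening: 0.0575
finger_force: 64.1
```

Emit:
carry_out(increments=[{"claw":1,"dx":0,"dy":0,"dz":-0.01,"roll":0},{"claw":1,"dx":0,"dy":0,"dz":-0.025,"roll":0},{"claw":1,"dx":0,"dy":0,"dz":-0.025,"roll":0},{"claw":1,"dx":0,"dy":0,"dz":-0.025,"roll":0}])

```text
t: 19.45
tool_pos: [0.4906, -0.2169, 0.1262]
tcp_rot: [-0.0, 0.019, 1.0, 0.0]
contact_force: [0.9, -0.1, -1.2]
opening: 0.0571
finger_force: 64.1
```

```bash
python3 - <<'E'
from v import *
_,s,_,_=view("o1")
st=env.state(); print(st["tool_pos"],st["tcp_rot"],st["joints"],st["opening"],st["contact_force"])
z=st["tool_pos"][2]-.024
a=(proj(s,[[.4913,-.2165,z+.038]])-[368,145]+.5)*5; print("rim centre should appear at crop",a)
print("size px", 60*5*377/ (915-1000*(z+.038)))
E
```

```text
[ 0.49069334 -0.21742375  0.12656146] [ 2.44536045e-04  1.95264078e-02  9.99809311e-01 -1.70437140e-05] [ 0.06102808  0.39080144  0.29809006  1.9990563  -0.16101847  0.77339507
  1.98520617] 0.05722898427864695 [0.41811523 0.38812032 0.38993407]
rim centre should appear at crop [[105.26623261 400.26423732]]
size px 146.04128554393606
```

View pics/o1.png

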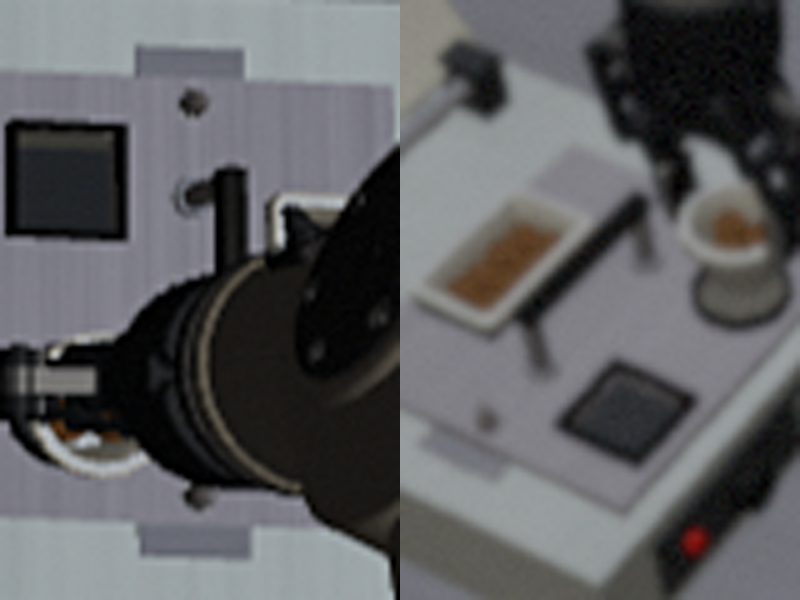

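The round tub's rim spans crop rows 335–476, so its centre is at row 405 against an expected 400. I correct by +2 mm in x and −1 mm in y and lower.

Emit:
carry_out(increments=[{"claw":1,"dx":0.0015,"dy":-0.001,"dz":-0.01,"roll":0},{"claw":1,"dx":0.0015,"dy":-0.001,"dz":-0.02,"roll":0},{"claw":1,"dx":0.0015,"dy":-0.001,"dz":-0.026,"roll":0},{"claw":1,"dx":0.0015,"dy":-0.001,"dz":-0.03,"roll":0},{"claw":1,"dx":0.0015,"dy":-0.001,"dz":-0.03,"roll":0}])

```text
t: 20.18
tool_pos: [0.4915, -0.2187, 0.096]
tcp_rot: [-0.0, 0.02, 1.0, 0.0]
contact_force: [-0.4, -0.8, -0.6]
opening: 0.0572
finger_force: 64.1
```

Emit:
carry_out(increments=[{"claw":1,"dx":0,"dy":0,"dz":-0.003,"roll":0},{"claw":1,"dx":0,"dy":0,"dz":-0.006,"roll":0},{"claw":1,"dx":0,"dy":0,"dz":-0.008,"roll":0},{"claw":1,"dx":0,"dy":0,"dz":-0.008,"roll":0}])

```text
t: 20.68
tool_pos: [0.4917, -0.2187, 0.0882]
tcp_rot: [-0.0, 0.02, 1.0, 0.0]
contact_force: [-0.6, -0.6, 0.1]
opening: 0.0571
finger_force: 64.4
```

Emit:
carry_out(increments=[{"claw":1,"dx":0,"dy":0,"dz":-0.001,"roll":0},{"claw":1,"dx":0,"dy":0,"dz":-0.002,"roll":0},{"claw":1,"dx":0,"dy":0,"dz":-0.002,"roll":0}])

```text
t: 21.05
tool_pos: [0.4918, -0.2188, 0.0879]
tcp_rot: [0.0, 0.02, 1.0, 0.0]
contact_force: [-6.1, 2.2, 17.3]
opening: 0.0575
finger_force: 66.0
```

Emit:
carry_out(increments=[{"claw":1,"dx":0,"dy":0,"dz":0.001,"roll":0},{"claw":0.23,"dx":0,"dy":0,"dz":0.001,"roll":0},{"claw":0.23,"dx":0,"dy":0,"dz":0.001,"roll":0},{"claw":0.23,"dx":0,"dy":0,"dz":0.005,"roll":0},{"claw":0.23,"dx":0,"dy":0,"dz":0.03,"roll":0}])

```text
t: 21.68
tool_pos: [0.4905, -0.2183, 0.1154]
tcp_rot: [-0.002, 0.02, 1.0, 0.0]
contact_force: [1.0, 0.3, 0.7]
opening: 0.0657
finger_force: 0.0
```

Emit:
carry_out(increments=[{"claw":0.23,"dx":0,"dy":0,"dz":0.05,"roll":0},{"claw":0.1,"dx":0.005,"dy":0.03,"dz":0.09,"roll":0},{"claw":0.1,"dx":0.015,"dy":0.085,"dz":0.1,"roll":0.03},{"claw":0.1,"dx":0.03,"dy":0.14,"dz":0.1,"roll":0.06},{"claw":0.1,"dx":0.04,"dy":0.2,"dz":0.1,"roll":0.1}])

```text
t: 22.3
tool_pos: [0.5323, -0.0174, 0.217]
tcp_rot: [0.001, -0.03, 1.0, -0.0]
contact_force: [1.2, 0.2, -0.5]
opening: 0.0768
finger_force: 0.0
```

Emit:
carry_out(increments=[{"claw":0.05,"dx":0.012,"dy":0.055,"dz":0,"roll":0.04},{"claw":0.05,"dx":0.025,"dy":0.11,"dz":0,"roll":0.04},{"claw":0.05,"dx":0.035,"dy":0.15,"dz":-0.02,"roll":0.04},{"claw":0.05,"dx":0.042,"dy":0.17,"dz":-0.05,"roll":0.04},{"claw":0.05,"dx":0.042,"dy":0.17,"dz":-0.08,"roll":0.04}])

```text
t: 22.92
tool_pos: [0.574, 0.1541, 0.1356]
tcp_rot: [0.0, -0.052, 0.999, 0.001]
contact_force: [-0.1, -0.4, -1.5]
opening: 0.0813
finger_force: 0.0
```

Emit:
carry_out(increments=[{"claw":0.05,"dx":0,"dy":0,"dz":-0.02,"roll":0},{"claw":0.05,"dx":0,"dy":0,"dz":-0.04,"roll":0},{"claw":0.05,"dx":0,"dy":0,"dz":-0.04,"roll":0}])

```text
t: 23.3
tool_pos: [0.5726, 0.1508, 0.095]
tcp_rot: [-0.002, -0.05, 0.999, -0.001]
contact_force: [0.2, -0.4, -0.6]
opening: 0.0814
finger_force: 0.0
```

Emit:
carry_out(increments=[{"claw":0.05,"dx":0.001,"dy":0.0005,"dz":-0.04,"roll":0},{"claw":0.05,"dx":0.001,"dy":0.0005,"dz":-0.072,"roll":0},{"claw":0.05,"dx":0.001,"dy":0.0005,"dz":-0.072,"roll":0},{"claw":1,"dx":0.001,"dy":0.0005,"dz":-0.072,"roll":0},{"claw":1,"dx":0.001,"dy":0.0005,"dz":-0.072,"roll":0}])

```text
t: 23.92
tool_pos: [0.5766, 0.1522, 0.0268]
tcp_rot: [0.002, -0.05, 0.999, 0.001]
contact_force: [0.3, 0.0, 3.7]
opening: 0.056
finger_force: 63.8
```

Emit:
carry_out(increments=[{"claw":1,"dx":0,"dy":0,"dz":0,"roll":0},{"claw":1,"dx":0,"dy":0,"dz":0,"roll":0}])

```text
t: 24.18
tool_pos: [0.5767, 0.1522, 0.0268]
tcp_rot: [0.002, -0.05, 0.999, 0.001]
contact_force: [-0.4, 0.0, 6.8]
opening: 0.0559
finger_force: 64.2
```

Emit:
carry_out(increments=[{"claw":1,"dx":0,"dy":0,"dz":0.015,"roll":0},{"claw":1,"dx":0,"dy":0,"dz":0.05,"roll":0},{"claw":1,"dx":0,"dy":0,"dz":0.1,"roll":0},{"claw":1,"dx":0.001,"dy":-0.02,"dz":0.14,"roll":-0.03},{"claw":1,"dx":0.003,"dy":-0.07,"dz":0.14,"roll":-0.06}])

```text
t: 24.8
tool_pos: [0.5803, 0.0846, 0.1695]
tcp_rot: [0.004, -0.022, 1.0, 0.002]
contact_force: [0.4, -0.6, -1.5]
opening: 0.0556
finger_force: 63.8
```

Emit:
carry_out(increments=[{"claw":1,"dx":0.002,"dy":-0.055,"dz":0,"roll":-0.03},{"claw":1,"dx":0.005,"dy":-0.11,"dz":0,"roll":-0.06},{"claw":1,"dx":0.008,"dy":-0.165,"dz":0,"roll":-0.08},{"claw":1,"dx":0.01,"dy":-0.22,"dz":0,"roll":-0.08},{"claw":1,"dx":0.012,"dy":-0.265,"dz":0,"roll":-0.08}])

```text
t: 25.42
tool_pos: [0.5894, -0.1859, 0.1659]
tcp_rot: [0.001, 0.021, 1.0, -0.0]
contact_force: [0.7, 1.5, -1.2]
opening: 0.0556
finger_force: 63.8
```

Emit:
carry_out(increments=[{"claw":1,"dx":0.001,"dy":-0.03,"dz":0,"roll":0},{"claw":1,"dx":0.0015,"dy":-0.04,"dz":-0.015,"roll":0},{"claw":1,"dx":0.0015,"dy":-0.04,"dz":-0.03,"roll":0},{"claw":1,"dx":0.0015,"dy":-0.04,"dz":-0.035,"roll":0},{"claw":1,"dx":0.0015,"dy":-0.04,"dz":-0.035,"roll":0}])

```text
t: 26.05
tool_pos: [0.5911, -0.2214, 0.1285]
tcp_rot: [-0.001, 0.019, 1.0, 0.001]
contact_force: [-0.3, -0.0, -0.7]
opening: 0.0559
finger_force: 63.8
```

```bash
python3 - <<'E'
from v import *
_,s,_,s2=view("q1")
st=env.state(); print(st["tool_pos"],st["tcp_rot"],st["joints"],st["opening"],st["contact_force"])
z=st["tool_pos"][2]-.0268
a=np.radians(-2.4);R=np.array([[np.cos(a),-np.sin(a)],[np.sin(a),np.cos(a)]])
K=[np.r_[np.array([.5912,-.2205])+R@(np.array(k)*.029),z+.038] for k in((1,1),(1,-1),(-1,-1),(-1,1))]
print("rim corners should appear at crop top",((proj(s,K)-[368,145]+.5)*5).round(0).tolist(),"scene",((proj(s2,K)-[118,70]+.5)*5+[400,0]).round(0).tolist())
E
```

```text
[ 0.59163786 -0.22228952  0.12950567] [1.46290868e-04 1.92410258e-02 9.99814855e-01 1.34799605e-04] [ 0.0821527   0.52236733  0.24352577  1.76597827 -0.15822294  0.87208641
  1.92879756] 0.05605055342976466 [ 0.15063118 -0.93497092 -0.47056248]
rim corners should appear at crop top [[35.0, 91.0], [172.0, 96.0], [173.0, 233.0], [35.0, 227.0]] scene [[625.0, 410.0], [528.0, 364.0], [601.0, 291.0], [697.0, 334.0]]
```

View pics/q1.png

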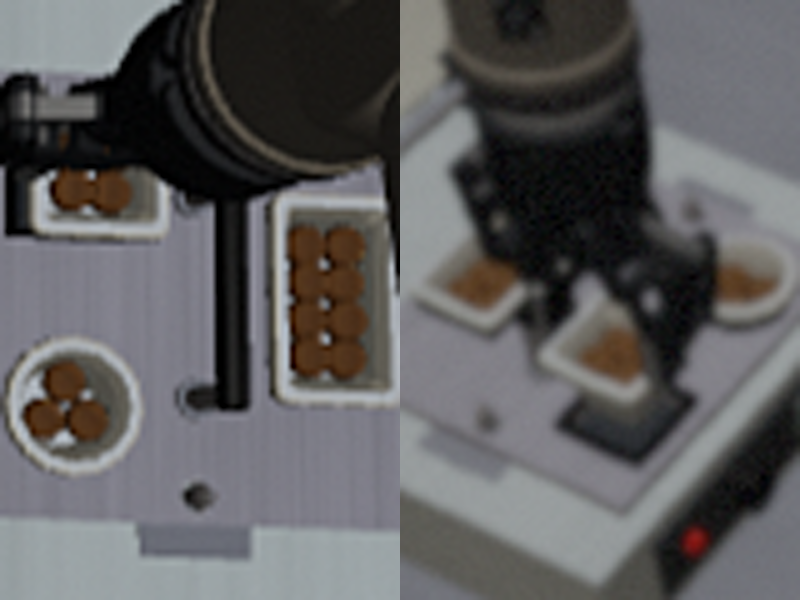

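The round tub is seated (rim centred at crop (75,405)). The square tub's front edge sits about 6 crop pixels low, so I correct by +2 mm in x and lower.

Emit:
carry_out(increments=[{"claw":1,"dx":0.002,"dy":-0.0005,"dz":-0.01,"roll":0},{"claw":1,"dx":0.002,"dy":-0.0005,"dz":-0.02,"roll":0},{"claw":1,"dx":0.002,"dy":-0.0005,"dz":-0.026,"roll":0},{"claw":1,"dx":0.002,"dy":-0.0005,"dz":-0.03,"roll":0},{"claw":1,"dx":0.002,"dy":-0.0005,"dz":-0.03,"roll":0}])

```text
t: 26.78
tool_pos: [0.593, -0.2238, 0.0989]
tcp_rot: [-0.0, 0.02, 1.0, 0.0]
contact_force: [0.3, -0.4, -0.2]
opening: 0.0558
finger_force: 63.8
```

Emit:
carry_out(increments=[{"claw":1,"dx":0,"dy":0,"dz":-0.003,"roll":0},{"claw":1,"dx":0,"dy":0,"dz":-0.006,"roll":0},{"claw":1,"dx":0,"dy":0,"dz":-0.009,"roll":0},{"claw":1,"dx":0,"dy":0,"dz":-0.009,"roll":0}])

```text
t: 27.28
tool_pos: [0.5933, -0.2238, 0.0908]
tcp_rot: [0.0, 0.02, 1.0, 0.0]
contact_force: [-1.4, 0.6, 4.4]
opening: 0.0558
finger_force: 64.3
```

Emit:
carry_out(increments=[{"claw":1,"dx":0,"dy":0,"dz":-0.001,"roll":0},{"claw":1,"dx":0,"dy":0,"dz":-0.002,"roll":0},{"claw":1,"dx":0,"dy":0,"dz":-0.002,"roll":0}])

```text
t: 27.65
tool_pos: [0.5933, -0.2238, 0.0907]
tcp_rot: [0.0, 0.02, 1.0, 0.0]
contact_force: [-7.4, 3.4, 19.8]
opening: 0.0563
finger_force: 65.9
```

Emit:
carry_out(increments=[{"claw":1,"dx":0,"dy":0,"dz":0.002,"roll":0},{"claw":0.23,"dx":0,"dy":0,"dz":0.002,"roll":0},{"claw":0.23,"dx":0,"dy":0,"dz":0.002,"roll":0},{"claw":0.23,"dx":0,"dy":0,"dz":0.006,"roll":0},{"claw":0.23,"dx":0,"dy":0,"dz":0.03,"roll":0}])

```text
t: 28.28
tool_pos: [0.592, -0.2233, 0.1171]
tcp_rot: [-0.002, 0.02, 1.0, 0.0]
contact_force: [-0.0, 0.3, 0.1]
opening: 0.0659
finger_force: 0.0
```

Emit:
carry_out(increments=[{"claw":0.23,"dx":0,"dy":0,"dz":0.05,"roll":0},{"claw":0.23,"dx":0,"dy":0.03,"dz":0.09,"roll":0},{"claw":0.1,"dx":0,"dy":0.085,"dz":0.1,"roll":0},{"claw":0.1,"dx":0,"dy":0.14,"dz":0.1,"roll":0},{"claw":0.1,"dx":0,"dy":0.2,"dz":0.1,"roll":0}])

```text
t: 28.9
tool_pos: [0.5933, -0.0226, 0.2189]
tcp_rot: [0.001, 0.02, 1.0, -0.0]
contact_force: [0.4, 0.0, 0.1]
opening: 0.0765
finger_force: 0.0
```

Emit:
carry_out(increments=[{"claw":0,"dx":0,"dy":0.05,"dz":0,"roll":0},{"claw":0,"dx":0,"dy":0.1,"dz":0,"roll":0},{"claw":0,"dx":0,"dy":0.15,"dz":0,"roll":0},{"claw":0,"dx":0,"dy":0.2,"dz":0,"roll":0},{"claw":0,"dx":0,"dy":0.2,"dz":0,"roll":0}])

```text
t: 29.52
tool_pos: [0.5922, 0.1824, 0.2182]
tcp_rot: [-0.0, 0.016, 1.0, 0.001]
contact_force: [0.0, -0.2, -0.5]
opening: 0.0856
finger_force: 0.0
```

```bash
python3 - <<'E'
from v import *
_,s,_,s2=view("f1")
# rim centres if home, rim top 0.102
C=np.array([.5388,-.2763]);a=np.radians(177.6);R=np.array([[np.cos(a),-np.sin(a)],[np.sin(a),np.cos(a)]])
for n,l,h in(("round",(.05,-.058),(.03,.03)),("sq",(-.05,-.058),(.029,.029)),("rect",(0,.058),(.046,.028))):
    K=[np.r_[C+R@(np.array(l)+np.array(h)*k),.102] for k in((1,1),(1,-1),(-1,-1),(-1,1))]
    print(n,((proj(s,K)-[368,145]+.5)*5).round(0).tolist(),((proj(s2,K)-[118,70]+.5)*5+[400,0]).round(0).tolist())
print(env.state()["tool_pos"],env.state()["t"])
E
```

```text
round [[142.0, 477.0], [4.0, 471.0], [4.0, 332.0], [141.0, 338.0]] [[727.0, 225.0], [821.0, 266.0], [755.0, 338.0], [659.0, 295.0]]
sq [[138.0, 244.0], [7.0, 239.0], [7.0, 109.0], [137.0, 114.0]] [[613.0, 345.0], [706.0, 388.0], [637.0, 463.0], [542.0, 418.0]]
rect [[403.0, 408.0], [275.0, 403.0], [271.0, 193.0], [397.0, 199.0]] [[515.0, 188.0], [599.0, 225.0], [489.0, 333.0], [403.0, 293.0]]
[0.59308926 0.1763821  0.21822079] 29.625
```

View pics/f1.png

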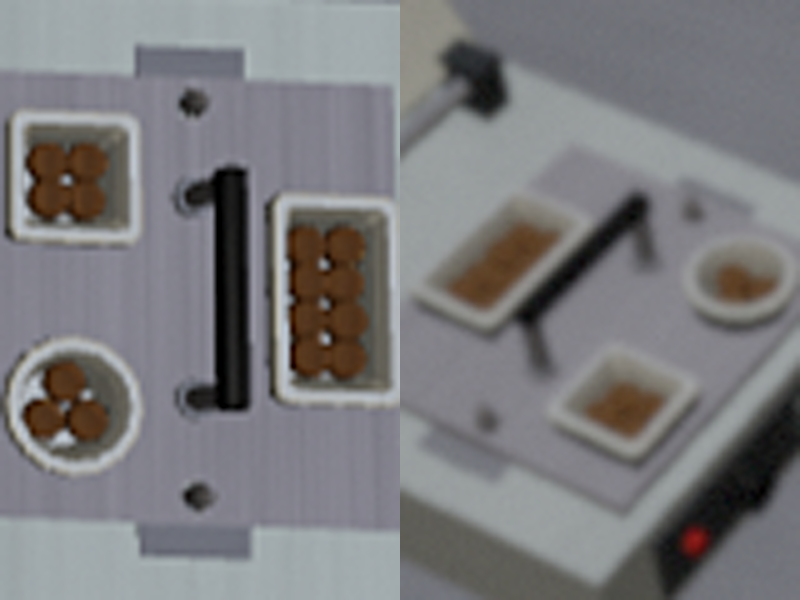

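All three rims match where a seated tub should appear: square (10–138,110–243), round (5–143,335–475), rect (272–398,195–406). Both pins are still through the plate and the arm is clear, so I hand in.

```bash
python3 -c "
from bench import env
print(env.sign_off())"
```

```text
the job is handed in; nothing more can be done
None
```

The job is handed in at about 30 s of the 106 s: the carrier is home on both pins, the round, square and short rectangular tubs hang in their own pockets, and the small pot and long tub were left alone; the final images show every rim where a seated tub should be, but no verdict was returned.

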